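Clip the little lamp onto the bathroom mirror

ROBOT

A 6-joint arm with a two-finger parallel gripper is mounted at the origin on the work surface. World frame = base frame: x ahead of the robot, y to its left, z up, the work surface at z = 0. Lengths are in mm, angles in rad, forces in N, time in s.
With the tool pointing down it reaches from about 325 to 900 mm from the base axis. Payload 3.5 kg.
Tool frame: the origin (TCP) lies between the finger pads; the fingertips stand 19 mm ahead of it and the grasp point (between the pads) is the TCP; z points along the fingers, y is the line along which they close (so a half turn about z gives the same grasp; the last joint's range is limited). The gripper opens to 85 mm and grips with 20 to 120 N. Pads are 22 mm wide; open, the fingers measure 114 mm over their backs; the gripper's body (76 mm by 85 mm) begins 54 mm behind the grasp point. The pads swing forward as they close: fully open they stand 13 mm farther back than shut.
Start: joints at [-1.273, 0.276, -0.026, 1.268, 0, 1.467], TCP at [243.835, -575.471, 250.313] pointing down, gripper open.
Joint ranges: [-3.12, 3.12], [-0.85, 1.88], [-1.08, 1.24], [-1.95, 2.15], [-1.57, 1.53], [-3.14, 3.14]. Speed limits (rad/s): [2.57, 2.57, 3.14, 3.14, 3.14, 3.14].

INTERFACE

Orientations are given as a unit quaternion [w, x, y, z].
In Python, from workcell import arm, optics gives the robot as it stands.
- The arm moves only by the tool arm_command, never from a script. Its arguments are lists of equal length, an entry for each row: "xyz": the shift along the tool's x, y, z in m, a list of three; "delta_rot": the turn, a rotation vector about the tool's x, y, z in rad, a list of three; "grip": the closure, from -1 (fully open) to 1 (shut). A call has exactly 5 rows; each row is the pose to reach, as a shift and turn from the pose commanded when the call began, along the tool's axes at that moment; what a row does not reach only later rows make up. A row lasts 1/8 s, in which the tool goes at most 62.5 mm and 10.7 degrees, less where a joint would pass 70% of its speed; a pose out of reach is approached as far as the arm can. A call with a gripper value outside its range is refused whole. The fingers move at their own pace and stop on an object; the grip force is fixed at half the most. Time passes only in rows, so rows that repeat a pose let the fingers close, or fill a call up. It gives the time, the measured TCP pose, the force, the opening and the grip force at its end, in the units of the state.
- arm.read_state(): the state, without advancing time (a new reading comes with each control period).
- optics.get_image(name): name is "side" or "top" or "wrist"; returns the picture (420x560x3 uint8, red, green, blue); there is no depth.
- optics.camera_model(name): a dict with "fx", "fy", "cx", "cy" (pixels), "R" (3x3) and "t" (3): a world point X has camera coordinates R X + t; the wrist camera has in their place "T_tool_cam" (4x4, takes a point from camera to tool coordinates, whose origin is the TCP and whose axes are the flange's). Camera axes: x right, y down, z forward; pixel columns grow to the right and rows downward; lengths in mm; the calibration is good to about 2 mm. The wrist camera is an equidistant fisheye: a pixel r from the principal point sees the ray r / f radians off the axis. A picture is of the moment at which its call begins: read the wrist's pose just before it. camera_model takes no time and is no camera call.
- arm.finish_job(): hands the job in; it is judged then, once.
The state is a dict: "clock": time; "q": joint angles; "dq": joint speeds; "joint_torque": joint torques, N m; "position": TCP position; "orientation": TCP orientation; "wrist_force": force on the tool from outside, world axes, zero at the start; "moment": the same for the moment, N m; "width": finger opening in mm; "gripper_force": force on a finger pad.
Only numpy, scipy, OpenCV 4.12 (cv2) and the standard library are available. Lean on these libraries where they do the work, as an engineer would, in place of code of your own. Each camera call takes 0.05 s, during which the arm holds its last target. There are 200 camera calls.

TASK

Open the wooden case until its lid rests back on its stop and leave it open, take out the clip-on lamp that is clamped on the rail inside, and clip it on the top edge of the table mirror: at about the middle, upright in line with the glass, pressed gently but fully home, its round lamp on the mirror's front side, and left gripping the glass by its own spring. Keep the mirror at the tilt it has, and do not disturb the other things.

Things in the scene. Friction and masses are not known exactly. Their poses are not given: they have to be found in the camera images.
- case: Fixed open-topped wooden case, 150 (x) x 200 (y) x 95 mm high, walls and floor 5 mm, with a hinged wooden lid. Origin: centre of its underside on the counter; x from its front (the tab's side) to its hinge side, y along the hinge, z up.
- rail_top (a point): Middle of the top edge of the rail inside the case: an upright wooden board 4 mm thick along the case's x, from front wall to back wall, top 41 mm above the counter. The lamp starts clamped on it within 20 mm of this point, upright, throat on the rail, fixed jaw against its -y side, lamp head to the case's -y.
- lid (a joint): Angle of the case's lid, rad: 0 shut (as it starts), grows as it opens, 1.9 on its stop (leaning back past upright). No catch, no spring, 0.25 kg; it falls shut below about 1.57 and falls open to the stop above.
- lid_tab (a point): Grip point on the lid's tab: a steel bar 18 mm wide (y) and 10 mm thick (z) that sticks out 45 mm from the middle of the lid's front edge (-x); the point is on the bar's centreline, 28 mm out from the lid's edge, 178 mm from the hinge axis. Axes turn with the lid; lid shut, they are the case's.
- lid_hinge (a point): Middle of the lid's hinge axis, on the case's far upper edge (95 mm up). Its y lies along the axis; the lid opens by turning about +y of the case (its front rises and goes over to +x).
- clip: Loose clip-on lamp, white and grey plastic, 80 g: a sprung clip like a clothes peg, 24 mm wide (y), jaws down, tails up. Axes: z up to the tails, x out of the fixed (white) jaw to the lamp head, y along its hinge. Origin: the throat, where the glass edge ends when fully home, at the fixed jaw's inner face. Fixed jaw face: x=0, z -26 to 0. Throat stop: underside z=0, x -11 to 9, y -7 to 7 mm.
- clip_tails (a point): Where to squeeze the lamp's tails, along its x: the point midway between them when fully squeezed (x=-5, z=26 mm from the origin). White fixed tail: flat, outer face at origin x=+9, up to z=42. Grey moving tail: leans out to x=-32 (top at z=34) when shut; flat and parallel to the white one, outer face x=-19, when squeezed: then 28 mm over both. Axes as the lamp's.
- clip_head (a point): Centre of the round lamp head, 28 mm across and 12 mm deep (x), on the outside of the fixed jaw: x=10, z=-13 mm from the lamp's origin. Axes as the lamp's. Note: If the fixed jaw stands off the glass while the throat presses on the edge, friction leaves the lamp crooked when the jaw closes; easing the tails can also drag it up 1 to 3 mm.
- clip_roll (a point): Centre of the rubber roll (radius 4 mm, along y) at the end of the moving grey jaw, 22 mm below the throat when shut. The gap between roll and fixed jaw is 3 mm fully shut, 18 mm fully open. The moving jaw's hinge pin is at x=-8, z=9 mm from the lamp's origin.
- clip_jaw (a joint): Opening angle of the lamp's moving jaw, rad: 0 shut, 0.5 fully open (its stop), about 0.16 when closed on the 8 mm mirror, about 0.03 on the 4 mm rail. Its spring takes about 15 N on the tails to open fully and grips the mirror with about 6 N.
- mirror_top (a point): Middle of the top edge of the table mirror, on its front (reflecting) face, about 0.18 m up. Plate: 180 mm wide (y), 150 high, 8 thick (from here to -x), one thickness throughout. Axes turn with it: x out of the front face, y along the edge, z up along the glass. The front looks away from the robot; the glass leans back, its top towards the robot.
- mirror (a joint): Lean of the mirror from upright, rad, 0 to 0.5 (starts 0.12 to 0.34), about a stiff friction hinge along y, 155 mm below the top edge and 4 mm behind the front face; it gives way to about 5 N pushed square on the top edge. Its steel foot (100 x 160 mm) is fixed.
- mirror_stand: The table mirror as a whole: fixed steel foot 100 (x) x 160 (y) x 12 mm carrying the tilting plate, hinge 32 mm up. Origin: centre of its underside on the counter; x to the side the mirror faces, y along its hinge, z up.
- pump_tall: Bystander: black pump bottle with paper label, 62 mm across, 180 mm high; origin under its centre.
- pump_short: Bystander: wider, lower black pump bottle, 68 mm across, 140 mm high; origin under its centre.
- tumbler: Bystander: white ceramic tumbler, 68 mm across, 95 mm high; origin under its centre.
- brush: Bystander: brush lying on the counter between case and mirror, towards the robot; long axis x.
- cream_pot: Bystander: white cream pot, 48 mm across, 36 mm high, on the counter in front of the mirror; origin under its centre.
- tin: Bystander: flat aluminium tin, 52 mm across, 20 mm high, on the case's floor on the +y side of the rail.
- nail_brush: Bystander: nail brush 70 x 32 x 24 mm, on the case's floor on the -y side of the rail.
Things that resemble listed ones, but are neither listed nor needed, are in the scene too. Of the things that look like the mirror_stand, the smaller one is meant.

How it is judged:
By the outcome, as a careful person would: the job done as asked, in the order asked, and still so for the second after the job is handed in, with the robot touching nothing.
It also fails if it takes over 64 s, if anything falls off the work surface, if the arm or the gripper's body presses on something with over 40 N, if the wrist force passes 120 N, or if a joint passes its speed limit or range.

## Working session

There is one attempt and no reset: what is moved stays moved. The work goes in short steps, Python scripts to look and compute and a tool call to move; the robot and the scene stay as the last step left them, time stands still between calls to the robot, and variables do not carry over. Pictures are saved under pics/ and viewed, at most 10 in all, crops included, and the job is handed in when it is done.

Besides the shell and the picture viewer there is one more tool, called after "Call:" as name(argument=value, ...) on one line, values as JSON. arm_command: Moves the arm, as the interface text tells. Its arguments: {"type":"object","properties":{"xyz":{"type":"array","items":{"type":"array","items":{"type":"number"}}},"delta_rot":{"type":"array","items":{"type":"array","items":{"type":"number"}}},"grip":{"type":"array","items":{"type":"number"}}},"required":["xyz","delta_rot","grip"]}

```bash
mkdir -p pics; ls; python3 - <<'E'
from workcell import arm, optics
import cv2,numpy as np
for n in ("side","top","wrist"):
    m=optics.camera_model(n); print(n,{k:np.round(v,3).tolist() for k,v in m.items()})
    cv2.imwrite(f"pics/{n}0.png",cv2.cvtColor(optics.get_image(n),cv2.COLOR_RGB2BGR))
print(arm.read_state())
E
```

```text
pics
side {'fx': 409.698, 'fy': 409.698, 'cx': 269.168, 'cy': 210.854, 'R': [[0.982, -0.188, 0.002], [-0.116, -0.615, -0.78], [0.148, 0.765, -0.626]], 't': [-521.575, 136.172, 917.454]}
top {'fx': 390.449, 'fy': 390.449, 'cx': 279.161, 'cy': 205.157, 'R': [[-0.009, -1.0, 0.0], [-0.995, 0.009, -0.095], [0.095, -0.001, -0.995]], 't': [-12.468, 534.746, 963.915]}
wrist {'fx': 325.192, 'fy': 325.192, 'cx': 273.049, 'cy': 205.178, 'T_tool_cam': [[-0.001, -0.957, -0.292, 74.333], [1.0, -0.0, -0.002, -0.439], [0.002, -0.292, 0.957, -123.528], [0.0, 0.0, 0.0, 1.0]]}
{'clock': 0.15, 'q': array([-1.27335104e+00,  2.77007826e-01, -2.75792885e-02,  1.26800146e+00,
       -1.07119410e-05,  1.46736472e+00]), 'dq': array([-0.00061814, -0.00063587,  0.00456573, -0.00050398, -0.0015547 ,
       -0.00051159]), 'joint_torque': array([-1.04460491e-04, -4.46059084e+01,  2.95638102e+01,  1.05756533e-02,
       -1.90891569e-04,  1.40208005e-07]), 'position': array([ 243.68851867, -574.8991756 ,  249.37944996]), 'orientation': array([-8.91389770e-04,  9.79978983e-01,  1.99098943e-01, -9.21244413e-05]), 'wrist_force': array([-0.31423379, -0.36619844, -0.36861483]), 'moment': array([ 0.04012117,  0.01371244, -0.02775607]), 'gripper_force': 0.0, 'width': 84.94780762618176}
```

View pics/side0.png

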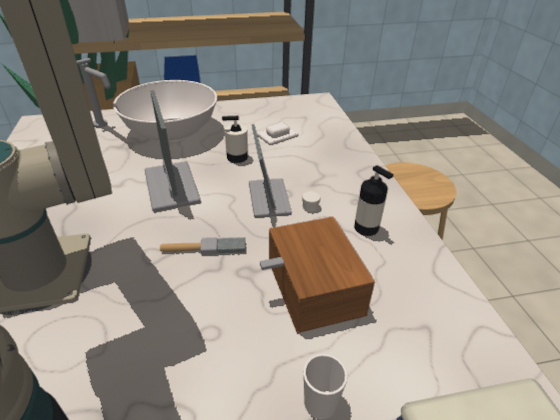

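View pics/top0.png

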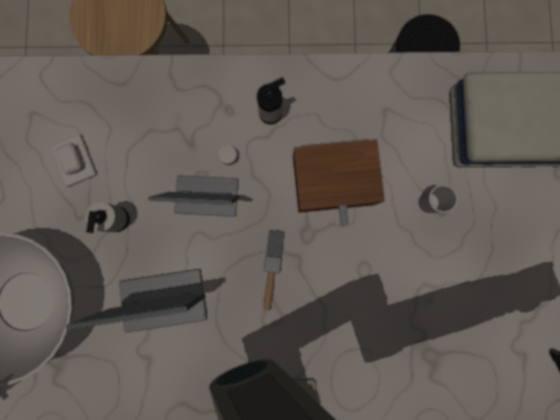

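Side: case lid at ~(320,255), tab (272,264), small mirror top (262,155). Top: case (340,175), tab (343,215), small mirror foot (207,195). Zooming in for measurement.

```bash
cat > h.py <<'E'
import numpy as np, cv2
from workcell import arm, optics
from scipy.spatial.transform import Rotation as Ro
def snap(n,f):
    im=cv2.cvtColor(optics.get_image(n),cv2.COLOR_RGB2BGR); cv2.imwrite("pics/"+f,im); return im
def ray(n,px,T=None):
    m=optics.camera_model(n); u=np.array(px,float)
    if n=="wrist":
        a=np.array([(u[0]-m["cx"])/m["fx"],(u[1]-m["cy"])/m["fy"]]); r=np.hypot(*a)+1e-12
        d=np.r_[a/r*np.sin(r),np.cos(r)]; M=T@np.array(m["T_tool_cam"]); return M[:3,3],M[:3,:3]@d
    R,t=np.array(m["R"]),np.array(m["t"])
    return -R.T@t, R.T@np.array([(u[0]-m["cx"])/m["fx"],(u[1]-m["cy"])/m["fy"],1])
def onz(n,px,z,T=None):
    o,d=ray(n,px,T); return o+d*(z-o[2])/d[2]
def proj(n,X,T=None):
    m=optics.camera_model(n); X=np.array(X,float)
    if n=="wrist":
        M=np.linalg.inv(T@np.array(m["T_tool_cam"])); c=M[:3,:3]@X+M[:3,3]
        r=np.arctan2(np.hypot(c[0],c[1]),c[2]); k=r/(np.hypot(c[0],c[1])+1e-12)
        return np.array([m["fx"]*c[0]*k+m["cx"],m["fy"]*c[1]*k+m["cy"]])
    c=np.array(m["R"])@X+np.array(m["t"]); return np.array([m["fx"]*c[0]/c[2]+m["cx"],m["fy"]*c[1]/c[2]+m["cy"]])
def tri(*obs):
    A=np.zeros((3,3));b=np.zeros(3);L=[]
    for n,px,T in obs:
        o,d=ray(n,px,T); d=d/np.linalg.norm(d); P=np.eye(3)-np.outer(d,d); A+=P;b+=P@o; L.append((P,o))
    x=np.linalg.solve(A,b); return x,[float(np.linalg.norm(P@(x-o))) for P,o in L]
def tool(s=None):
    s=s or arm.read_state(); w,x,y,z=s["orientation"]; T=np.eye(4); T[:3,:3]=Ro.from_quat([x,y,z,w]).as_matrix(); T[:3,3]=s["position"]; return T
E
python3 - <<'E'
import cv2,numpy as np
t=cv2.imread("pics/top0.png");s=cv2.imread("pics/side0.png")
def g(im,x0,y0,w,h,k):
    c=cv2.resize(im[y0:y0+h,x0:x0+w],None,fx=k,fy=k,interpolation=cv2.INTER_CUBIC)
    c=cv2.convertScaleAbs(c,alpha=1.3,beta=10)
    for x in range((x0//10+1)*10,x0+w,10):
        cv2.line(c,((x-x0)*k,0),((x-x0)*k,6 if x%50 else 20),(0,255,255),1)
        if x%50==0: cv2.putText(c,str(x),((x-x0)*k,30),0,.4,(0,255,255),1)
    for y in range((y0//10+1)*10,y0+h,10):
        cv2.line(c,(0,(y-y0)*k),(6 if y%50 else 20,(y-y0)*k),(0,255,255),1)
        if y%50==0: cv2.putText(c,str(y),(22,(y-y0)*k),0,.4,(0,255,255),1)
    return c
a=g(t,145,130,250,100,3); b=g(s,240,120,133,208,3)
cv2.imwrite("pics/z1.png",a);
b1=g(s,245,215,130,115,3);b2=g(s,240,120,130,115,3)
bb=np.hstack([b1,b2])
cv2.imwrite("pics/z2.png",np.vstack([np.hstack([a[:, :],np.zeros((300,30,3),np.uint8)])[:250],bb[:345]]) if 0 else np.vstack([a[:,:750],np.zeros((0,750,3),np.uint8)]))
out=np.zeros((600,800,3),np.uint8); A=a[:, :750]; A=cv2.resize(A,None,fx=1,fy=1); out[:255,:750]=A[:255]; out[255:600,:390]=b1; out[255:600,400:790]=b2
cv2.imwrite("pics/z.png",out)
E
```

```text
(no output)
```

View pics/z.png

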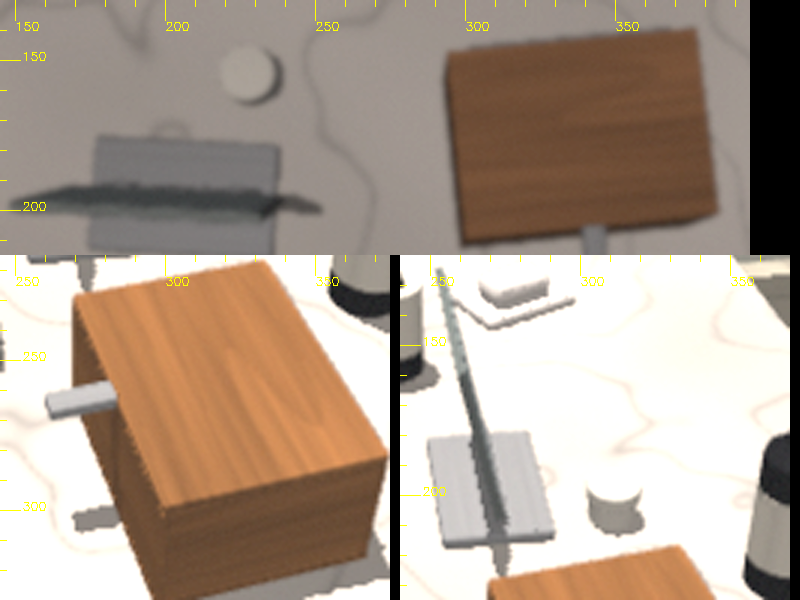

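```bash
python3 - <<'E'
from h import *
np.set_printoptions(precision=1,suppress=True)
t={'BL':(293.7,146.7),'BR':(377,139.3),'FR':(383.7,200),'FL':(299,211)}
s={'FL':(270,230),'BL':(332.3,217.3),'BR':(374,282.7),'FR':(299,299.3)}
for k in t: print(k,*tri(('top',t[k],None),('side',s[k],None)), onz('top',t[k],100),onz('side',s[k],100))
for p in [(177.3,175),(238.3,178.3),(236,214.3),(174.3,212.7)]: print('foot',onz('top',p,12))
for p in [(251,181),(282.5,179.5),(291,214),(254,215.5)]: print('footS',onz('side',p,12))
# tab end: side (260,268),(262,264)
print('tab', onz('side',(261,268),100),onz('top',(343,224),100))
E
```

```text
BL [665.5 -52.9  99.1] [1.4334089255797156, 1.4334089255796838] [666.7 -53.1 100. ] [663.6 -54.1 100. ]
BR [ 682.2 -251.6   99.9] [0.6743582150903071, 0.6743582150901027] [ 682.9 -251.7  100. ] [ 681.5 -251.6  100. ]
FR [ 536.2 -262.7   99.1] [1.2982188425201853, 1.298218842520186] [ 537.4 -262.6  100. ] [ 534.6 -263.4  100. ]
FL [517.  -64.3  94.8] [3.3026699198576273, 3.3026699198573364] [513.3 -63.6 100. ] [519.2 -70.2 100. ]
foot [616.7 245.5  12. ]
foot [606.7  87.6  12. ]
foot [513.4  93.5  12. ]
foot [518.9 251.7  12. ]
footS [525.2 246.1  12. ]
footS [615.7 236.8  12. ]
footS [603.7  78.8  12. ]
footS [508.7  90.5  12. ]
tab [ 481.1 -175.7  100. ] [ 482.  -165.8  100. ]
```

```bash
cat >> h.py <<'E'
import json,os
def case(yaw=0.085,c=(600.2,-157.9)):
    T=np.eye(4); T[:3,:3]=Ro.from_euler('z',yaw).as_matrix(); T[:2,3]=c; return T
def pose(p,y,z):
    "TCP pose from position, tool y and tool z directions (world)"
    z=np.array(z,float);z/=np.linalg.norm(z);y=np.array(y,float);y-=z*(y@z);y/=np.linalg.norm(y)
    T=np.eye(4);T[:3,:3]=np.c_[np.cross(y,z),y,z];T[:3,3]=p;return T
def rows(T0,Ts):
    "print rows (m, rad) taking T0 to each of Ts, shifts from T0 in its tool axes"
    pr=T0; X=[];W=[]
    for T in Ts:
        D=np.linalg.inv(T0)@T; X.append([round(v/1000,4) for v in D[:3,3]]); W.append([round(v,3) for v in Ro.from_matrix(D[:3,:3]).as_rotvec()])
        S=np.linalg.inv(pr)@T; s=np.linalg.norm(S[:3,3]);a=np.degrees(np.linalg.norm(Ro.from_matrix(S[:3,:3]).as_rotvec())); 
        if s>62 or a>10.6: print("TOO FAST",s,a)
        pr=T
    print(json.dumps({"xyz":[[float(v) for v in x] for x in X],"rot":[[float(v) for v in x] for x in W]}))
def lerp(A,B,n):
    rv=Ro.from_matrix(A[:3,:3].T@B[:3,:3]).as_rotvec();o=[]
    for i in range(1,n+1):
        T=np.eye(4);T[:3,:3]=A[:3,:3]@Ro.from_rotvec(rv*i/n).as_matrix();T[:3,3]=A[:3,3]+(B[:3,3]-A[:3,3])*i/n;o.append(T)
    return o
def tabpose(th,al,back=0,h=98):
    C=case();cx,cy=C[:3,0],C[:3,1];zz=np.array([0,0,1.])
    hin=C[:3,3]+75*cx+np.array([0,0,95]); u=-np.cos(th)*cx+np.sin(th)*zz; n=np.sin(th)*cx+np.cos(th)*zz
    z=np.sin(al)*cx-np.cos(al)*zz
    return pose(hin+178*u+(h-95)*n-back*z,-cy,z)
E
python3 - <<'E'
from h import *
T=tool(); B=tabpose(0,.7,90); L=lerp(T,B,15)
L=lerp(T,B,10)
print(np.round(B[:3,3]))
rows(T,L[:5]); rows(L[4],L[5:]); rows(B,lerp(B,tabpose(0,.7),5))
E
```

```text
[ 440. -172.  167.]
{"xyz": [[0.0338, -0.0295, 0.0083], [0.0676, -0.0589, 0.0166], [0.1014, -0.0884, 0.0249], [0.1352, -0.1179, 0.0333], [0.169, -0.1473, 0.0416]], "rot": [[-0.011, 0.069, 0.03], [-0.022, 0.139, 0.06], [-0.034, 0.208, 0.091], [-0.045, 0.278, 0.121], [-0.056, 0.347, 0.151]]}
{"xyz": [[0.0245, -0.0346, 0.0167], [0.049, -0.0693, 0.0335], [0.0735, -0.1039, 0.0502], [0.098, -0.1386, 0.0669], [0.1225, -0.1732, 0.0837]], "rot": [[-0.011, 0.069, 0.03], [-0.022, 0.139, 0.06], [-0.034, 0.208, 0.091], [-0.045, 0.278, 0.121], [-0.056, 0.347, 0.151]]}
{"xyz": [[0.0, 0.0, 0.018], [-0.0, 0.0, 0.036], [0.0, 0.0, 0.054], [-0.0, -0.0, 0.072], [0.0, 0.0, 0.09]], "rot": [[-0.0, 0.0, -0.0], [-0.0, 0.0, -0.0], [-0.0, 0.0, -0.0], [-0.0, 0.0, -0.0], [-0.0, 0.0, -0.0]]}
```

Call:
arm_command(xyz=[[0.034,-0.03,0.008],[0.068,-0.059,0.017],[0.101,-0.088,0.025],[0.135,-0.118,0.033],[0.169,-0.147,0.042]], delta_rot=[[-0.011,0.069,0.03],[-0.022,0.139,0.06],[-0.034,0.208,0.091],[-0.045,0.278,0.121],[-0.056,0.347,0.151]], grip=[-1,-1,-1,-1,-1])

```text
clock: 0.78
position: [342.5, -372.8, 208.0]
orientation: [-0.007, 0.977, 0.121, 0.176]
wrist_force: [-0.2, 0.7, -0.8]
width: 85.6
gripper_force: 0.0
```

Call:
arm_command(xyz=[[0.0245,-0.035,0.017],[0.049,-0.069,0.034],[0.0735,-0.104,0.05],[0.098,-0.139,0.067],[0.1225,-0.173,0.084]], delta_rot=[[-0.011,0.069,0.03],[-0.022,0.139,0.06],[-0.034,0.208,0.091],[-0.045,0.278,0.121],[-0.056,0.347,0.151]], grip=[-1,-1,-1,-1,-1])

```text
clock: 1.4
position: [440.5, -171.5, 166.3]
orientation: [-0.014, 0.938, 0.039, 0.344]
wrist_force: [0.6, -0.2, 0.1]
width: 85.7
gripper_force: 0.0
```

```bash
python3 - <<'E'
from h import *
T=tool(); print(np.round(T,3), np.round(arm.read_state()["q"],2))
im=snap("wrist","w1.png")
print(proj("wrist",tabpose(0,.7)[:3,3],T))
B=tabpose(0,.7); rows(T,lerp(T,B,5))
E
```

```text
[[ 7.61000e-01  8.30000e-02  6.44000e-01  4.40522e+02]
 [ 6.40000e-02 -9.97000e-01  5.30000e-02 -1.71469e+02]
 [ 6.46000e-01  1.00000e-03 -7.63000e-01  1.66283e+02]
 [ 0.00000e+00  0.00000e+00  0.00000e+00  1.00000e+00]] [-0.81 -0.22 -0.91  0.39  0.53  2.38]
[273.86047409 218.46530292]
{"xyz": [[-0.0001, -0.0, 0.0178], [-0.0002, -0.0, 0.0356], [-0.0003, -0.0001, 0.0535], [-0.0003, -0.0001, 0.0713], [-0.0004, -0.0001, 0.0891]], "rot": [[0.0, -0.001, -0.0], [0.001, -0.001, -0.0], [0.001, -0.002, -0.0], [0.001, -0.002, -0.0], [0.002, -0.003, -0.0]]}
```

View pics/w1.png

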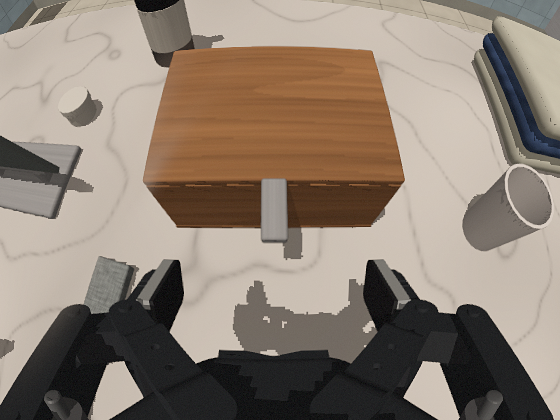

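Tab is at (274,210), centred between the fingers as predicted; lid corners (144,181), (404,181), (373,50), (173,51). Go in and grip.

Call:
arm_command(xyz=[[0,0,0.03],[0,0,0.06],[0,0,0.089],[0,0,0.089],[0,0,0.089]], delta_rot=[[0,0,0],[0,0,0],[0,0,0],[0,0,0],[0,0,0]], grip=[-1,-1,-1,0.5,1])

```text
clock: 2.08
position: [497.1, -167.9, 98.5]
orientation: [-0.014, 0.939, 0.04, 0.342]
wrist_force: [-0.6, 0.4, 0.8]
width: 51.7
gripper_force: 0.0
```

Call:
arm_command(xyz=[[0,0,0],[0,0,0],[0,0,0],[0,0,0],[0,0,0]], delta_rot=[[0,0,0],[0,0,0],[0,0,0],[0,0,0],[0,0,0]], grip=[1,1,1,1,1])

```text
clock: 2.7
position: [497.3, -167.3, 99.5]
orientation: [-0.015, 0.938, 0.041, 0.344]
wrist_force: [-6.8, 2.5, 8.4]
width: 16.9
gripper_force: 58.2
```

```bash
python3 - <<'E'
from h import *
q=tool(); T=np.eye(4)
from scipy.spatial.transform import Rotation as Ro
w,x,y,z=[-0.014,0.938,0.039,0.344]; T[:3,:3]=Ro.from_quat([x,y,z,w]).as_matrix(); T[:3,3]=[440.5,-171.5,166.3]
for n,p,zz in [('FL',(144,181),101),('FR',(404,181),101),('BR',(373,50),101),('BL',(173,51),101)]: print(n,onz('wrist',p,zz,T).round(1))
print(arm.read_state(), q.round(3))
C=tool(); al=.7; 
ths=[.1,.22,.36,.52,.68,.84,1.0,1.16,1.32,1.48,1.6,1.7,1.78,1.84,1.88]
P=[tabpose(t,.7-.42*t) for t in ths]
# shift so that theta=0 equals present pose
d=C[:3,3]-tabpose(0,.7)[:3,3]; print('off',d)
rows(C,P[:5]);rows(P[4],P[5:10]);rows(P[9],P[10:])
E
```

```text
FL [518.2 -65.8 101. ]
FR [ 534.4 -263.2  101. ]
BR [ 685.3 -252.4  101. ]
BL [667.2 -50.6 101. ]
{'clock': 2.7, 'q': array([-0.69018482,  0.01009289, -0.91604135,  0.10122245,  0.46946003,
        2.4980537 ]), 'dq': array([ 2.55733459e-03, -3.68071326e-04,  5.35250087e-04,  2.11543991e-03,
       -1.27620131e-03,  5.37904590e-05]), 'joint_torque': array([-3.38224797e-01, -2.01277006e+01,  2.31619656e+01, -3.94243330e+00,
        2.35982845e-01,  1.65605941e-02]), 'position': array([ 497.34254034, -167.29162797,   99.53117334]), 'orientation': array([-0.01459656,  0.93809496,  0.04055581,  0.34368592]), 'wrist_force': array([-6.82546242,  2.47597589,  8.37339255]), 'moment': array([0.48684029, 0.58256196, 0.46404781]), 'gripper_force': 58.185744881629944, 'width': 16.933857929960666} [[ 7.60000e-01  8.60000e-02  6.44000e-01  4.97343e+02]
 [ 6.60000e-02 -9.96000e-01  5.50000e-02 -1.67292e+02]
 [ 6.46000e-01  0.00000e+00 -7.63000e-01  9.95310e+01]
 [ 0.00000e+00  0.00000e+00  0.00000e+00  1.00000e+00]]
off [-0.22932318 -0.64716664  1.53117334]
{"xyz": [[0.0116, -0.0006, -0.0114], [0.028, -0.0006, -0.025], [0.0491, -0.0006, -0.0383], [0.0752, -0.0006, -0.0497], [0.1028, -0.0005, -0.0568]], "rot": [[-0.0, -0.044, 0.001], [-0.0, -0.095, 0.001], [-0.0, -0.154, 0.001], [-0.0, -0.221, 0.001], [-0.0, -0.288, 0.001]]}
{"xyz": [[0.0264, -0.0, -0.0105], [0.0542, -0.0, -0.0167], [0.0826, -0.0, -0.0184], [0.1109, -0.0, -0.0156], [0.1384, -0.0, -0.0083]], "rot": [[-0.0, -0.067, -0.0], [-0.0, -0.134, 0.0], [-0.0, -0.202, 0.0], [-0.0, -0.269, 0.0], [-0.0, -0.336, 0.0]]}
{"xyz": [[0.0213, 0.0, 0.0014], [0.0388, 0.0, 0.0045], [0.0526, 0.0, 0.0082], [0.0627, 0.0, 0.0117], [0.0693, 0.0, 0.0144]], "rot": [[-0.0, -0.05, 0.0], [-0.0, -0.092, 0.0], [-0.0, -0.126, 0.0], [0.0, -0.151, 0.0], [-0.0, -0.168, 0.0]]}
```

Call:
arm_command(xyz=[[0.0116,0,-0.0114],[0.028,0,-0.025],[0.049,0,-0.038],[0.075,0,-0.05],[0.103,0,-0.057]], delta_rot=[[0,-0.044,0],[0,-0.095,0],[0,-0.154,0],[0,-0.221,0],[0,-0.288,0]], grip=[1,1,1,1,1])

```text
clock: 3.32
position: [536.5, -163.7, 207.4]
orientation: [-0.008, 0.979, 0.041, 0.201]
wrist_force: [5.9, -2.9, -11.6]
width: 17.1
gripper_force: 62.0
```

Call:
arm_command(xyz=[[0.0264,0,-0.0105],[0.054,0,-0.0167],[0.0826,0,-0.0184],[0.111,0,-0.0156],[0.138,0,-0.0083]], delta_rot=[[0,-0.067,0],[0,-0.134,0],[0,-0.202,0],[0,-0.269,0],[0,-0.336,0]], grip=[1,1,1,1,1])

```text
clock: 3.95
position: [660.6, -152.9, 272.2]
orientation: [-0.001, 0.998, 0.043, 0.035]
wrist_force: [-0.0, 1.4, 0.8]
width: 17.2
gripper_force: 68.9
```

Call:
arm_command(xyz=[[0.0213,0,0.0014],[0.039,0,0.0045],[0.0526,0,0.0082],[0.0627,0,0.0117],[0.069,0,0.0144]], delta_rot=[[0,-0.05,0],[0,-0.092,0],[0,-0.126,0],[0,-0.151,0],[0,-0.168,0]], grip=[1,1,1,1,1])

```text
clock: 4.58
position: [731.4, -146.7, 263.2]
orientation: [0.002, 0.998, 0.043, -0.046]
wrist_force: [-3.0, 3.4, 1.1]
width: 17.0
gripper_force: 69.9
```

```bash
python3 - <<'E'
from h import *
T=tool(); print(T.round(3), arm.read_state()["wrist_force"].round(1),arm.read_state()["q"].round(2)); snap("side","s2.png")
h=case()[:3,3]+75*case()[:3,0]; v=T[:3,3]-h; print("theta",np.arctan2(v[2]-95,-(v@case()[:3,0])), np.hypot(v[2]-95,v@case()[:3,0]))
E
```

```text
[[ 9.92000e-01  8.50000e-02 -9.20000e-02  7.31424e+02]
 [ 8.50000e-02 -9.96000e-01 -8.00000e-03 -1.46727e+02]
 [-9.30000e-02 -0.00000e+00 -9.96000e-01  2.63202e+02]
 [ 0.00000e+00  0.00000e+00  0.00000e+00  1.00000e+00]] [-3.   3.4  1.1] [-0.27  0.56  0.41  1.51 -0.03  2.78]
theta 1.895920152795848 177.50141498987787
```

```bash
python3 - <<'E'
from h import *
T=tool(); C=case()
up=T.copy(); up[:3,3]-=T[:3,2]*70
V=pose([570,-160,240],-C[:3,1],[0,0,-1]); M=pose([660,-152,330],-C[:3,1],[0,0,-1])
rows(T,[T,T,up,up,up]); rows(up,[*lerp(up,M,2),*lerp(M,V,3)])
E
```

```text
TOO FAST 70.00000000000006 6.878966221560602e-16
{"xyz": [[0.0, 0.0, 0.0], [0.0, 0.0, 0.0], [-0.0, 0.0, -0.07], [-0.0, 0.0, -0.07], [-0.0, 0.0, -0.07]], "rot": [[0.0, 0.0, 0.0], [0.0, 0.0, 0.0], [0.0, 0.0, 0.0], [0.0, 0.0, 0.0], [0.0, 0.0, 0.0]]}
{"xyz": [[-0.0393, -0.0004, 0.0048], [-0.0787, -0.0009, 0.0097], [-0.1059, -0.0008, 0.0423], [-0.1332, -0.0007, 0.0749], [-0.1604, -0.0006, 0.1075]], "rot": [[-0.0, 0.046, 0.0], [-0.0, 0.091, 0.001], [-0.0, 0.091, 0.001], [-0.0, 0.091, 0.001], [-0.0, 0.091, 0.001]]}
```

Call:
arm_command(xyz=[[0,0,0],[0,0,0],[0,0,0],[0,0,-0.03],[0,0,-0.07]], delta_rot=[[0,0,0],[0,0,0],[0,0,0],[0,0,0],[0,0,0]], grip=[-0.2,-1,-1,-1,-1])

```text
clock: 5.25
position: [737.1, -147.2, 331.0]
orientation: [0.002, 0.998, 0.042, -0.047]
wrist_force: [1.3, 0.4, -0.1]
width: 85.5
gripper_force: 0.0
```

Call:
arm_command(xyz=[[-0.039,0,0.005],[-0.079,-0.001,0.01],[-0.106,-0.001,0.042],[-0.133,-0.001,0.075],[-0.16,-0.001,0.1075]], delta_rot=[[0,0.046,0],[0,0.091,0],[0,0.091,0],[0,0.091,0],[0,0.091,0]], grip=[-1,-1,-1,-1,-1])

```text
clock: 5.88
position: [568.1, -160.9, 239.0]
orientation: [0.001, 0.999, 0.042, 0.0]
wrist_force: [-0.1, -0.7, -0.5]
width: 85.5
gripper_force: 0.0
```

Call:
arm_command(xyz=[[0,0,0],[0,0,0],[0,0,0],[0,0,0],[0,0,0]], delta_rot=[[0,0,0],[0,0,0],[0,0,0],[0,0,0],[0,0,0]], grip=[-1,-1,-1,-1,-1])

```text
clock: 6.5
position: [570.3, -160.7, 240.1]
orientation: [0.001, 0.999, 0.043, 0.0]
wrist_force: [-0.8, -0.3, 0.5]
width: 85.7
gripper_force: 0.0
```

```bash
python3 - <<'E'
from h import *
T=tool(); np.save("Tw3.npy",T); print(T.round(3))
im=snap("wrist","w3.png"); s=snap("side","s3.png"); t=snap("top","t3.png")
C=case()
for p in [(0,0,41),(-70,0,41),(70,0,41),(-75,-100,95),(-75,100,95),(75,100,95),(75,-100,95)]: 
    X=C[:3,:3]@p+C[:3,3]; print(p,proj("wrist",X,T).round(),proj("side",X).round(),proj("top",X).round())
out=np.zeros((600,800,3),np.uint8); out[:420,:560]=im
out[:240,560:800]=cv2.resize(s[215:335,255:375],None,fx=2,fy=2); out[250:490,560:800]=cv2.resize(t[110:230,280:400],None,fx=2,fy=2)
cv2.imwrite("pics/c3.png",out)
E
```

```text
[[ 9.96000e-01  8.50000e-02  1.00000e-03  5.70331e+02]
 [ 8.50000e-02 -9.96000e-01 -2.00000e-03 -1.60737e+02]
 [ 0.00000e+00  2.00000e-03 -1.00000e+00  2.40084e+02]
 [ 0.00000e+00  0.00000e+00  0.00000e+00  1.00000e+00]]
(0, 0, 41) [273. 153.] [316. 274.] [335. 178.]
(-70, 0, 41) [273. 219.] [284. 280.] [338. 206.]
(70, 0, 41) [273.  83.] [346. 267.] [332. 151.]
(-75, -100, 95) [380. 243.] [299. 301.] [384. 202.]
(-75, 100, 95) [166. 243.] [268. 230.] [299. 210.]
(75, 100, 95) [155.  77.] [333. 218.] [293. 147.]
(75, -100, 95) [392.  77.] [374. 284.] [376. 140.]
```

View pics/c3.png

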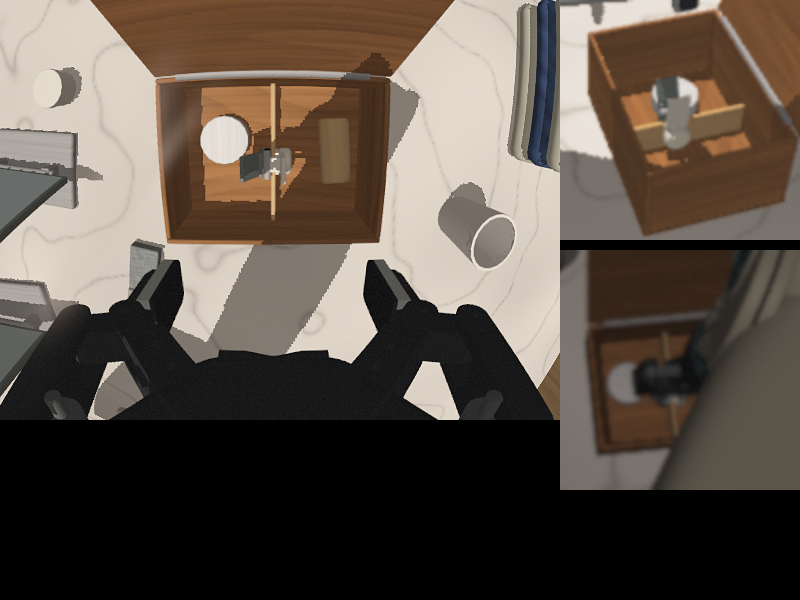

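Case matches model; rail at u=273 (case y≈0), lamp near (267,165), tin (224,140), nail brush (334,150). Zoom the lamp.

```bash
python3 - <<'E'
from h import *
im=cv2.imread("pics/w3.png"); s=cv2.imread("pics/s3.png"); T=np.load("Tw3.npy")
C=case()
def L(p,x0=0.): # lamp pt -> world; lamp x=-case y, lamp y=case x, origin x offset along rail
    return C[:3,:3]@np.array([x0+p[1],-2-p[0],41+p[2]])+C[:3,3]
out=np.zeros((600,800,3),np.uint8)
k=7; a=cv2.resize(im[135:195,230:300],None,fx=k,fy=k,interpolation=cv2.INTER_CUBIC); out[:420,:490]=a
b=cv2.resize(s[240:300,285:325],None,fx=k,fy=k,interpolation=cv2.INTER_CUBIC); out[:420,500:780]=b
for i in range(230,300,10): cv2.putText(out,str(i),((i-230)*k,435),0,.4,(255,255,255),1); cv2.line(out,((i-230)*k,415),((i-230)*k,425),(255,255,255),1)
for i in range(135,195,10): cv2.putText(out,str(i),(0,(i-135)*k),0,.4,(255,255,255),1)
for i in range(285,325,10): cv2.putText(out,str(i),(500+(i-285)*k,435),0,.4,(255,255,255),1)
for i in range(240,300,10): cv2.putText(out,str(i),(500,(i-240)*k),0,.4,(255,255,255),1)
cv2.imwrite("pics/c4.png",out)
for x0 in (-20,-10,0):
  for n,p in [("whitetailtop+y",(9,12,42)),("whitetailtop-y",(9,-12,42)),("greytop+",(-32,12,34)),("greytop-",(-32,-12,34)),("headtop",(16,0,1)),("headctr",(16,0,-13))]:
    print(x0,n,proj("wrist",L(p,x0),T).round(),proj("side",L(p,x0)).round())
E
```

```text
-20 whitetailtop+y [286. 169.] [315. 264.]
-20 whitetailtop-y [286. 195.] [304. 266.]
-20 greytop+ [240. 167.] [308. 253.]
-20 greytop- [241. 193.] [297. 255.]
-20 headtop [291. 173.] [310. 281.]
-20 headctr [290. 170.] [309. 286.]
-10 whitetailtop+y [286. 157.] [320. 263.]
-10 whitetailtop-y [286. 184.] [309. 265.]
-10 greytop+ [240. 156.] [313. 252.]
-10 greytop- [240. 182.] [302. 254.]
-10 headtop [291. 163.] [314. 280.]
-10 headctr [290. 161.] [314. 285.]
0 whitetailtop+y [286. 146.] [325. 262.]
0 whitetailtop-y [286. 173.] [314. 264.]
0 greytop+ [240. 145.] [317. 251.]
0 greytop- [240. 172.] [306. 253.]
0 headtop [291. 153.] [319. 279.]
0 headctr [291. 151.] [318. 284.]
```

View pics/c4.png

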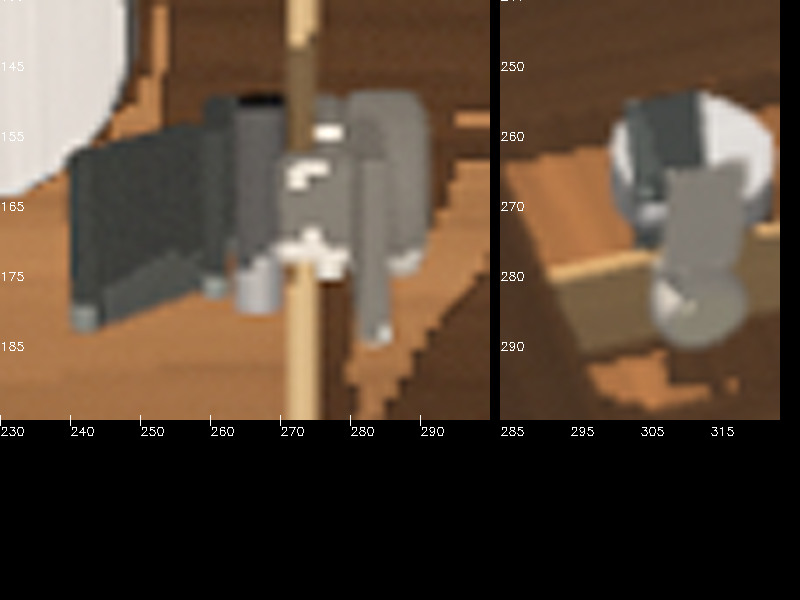

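Lamp upright, grey tail top at v 157–182, white tail u≈286: sits 10.5 mm toward the case front from the rail middle, as the model predicts.

```bash
python3 - <<'E'
from h import *
T=tool(); C=case()
def W(p): return C[:3,:3]@np.array(p,float)+C[:3,3]
G=pose(W([-10.5,9,68]),-C[:3,1],[0,0,-1]); A=G.copy(); A[2,3]=150
print(G[:3,3]); rows(T,[*lerp(T,A,2),*lerp(A,G,3)])
E
```

```text
[ 588.97382927 -149.8239186    68.        ]
{"xyz": [[0.0101, -0.0046, 0.0448], [0.0202, -0.0092, 0.0895], [0.0202, -0.0093, 0.1169], [0.0202, -0.0093, 0.1442], [0.0202, -0.0094, 0.1715]], "rot": [[0.001, 0.0, 0.0], [0.002, 0.001, 0.0], [0.002, 0.001, 0.0], [0.002, 0.001, 0.0], [0.002, 0.001, 0.0]]}
```

Call:
arm_command(xyz=[[0.01,-0.005,0.045],[0.02,-0.0092,0.09],[0.02,-0.0093,0.117],[0.02,-0.0093,0.144],[0.02,-0.0094,0.1715]], delta_rot=[[0.001,0,0],[0.002,0.001,0],[0.002,0.001,0],[0.002,0.001,0],[0.002,0.001,0]], grip=[-1,-1,-1,-1,-1])

```text
clock: 7.28
position: [588.6, -149.8, 67.0]
orientation: [-0.0, 0.999, 0.043, 0.0]
wrist_force: [-0.1, -0.0, 0.3]
width: 85.7
gripper_force: 0.0
```

Call:
arm_command(xyz=[[0,0,0],[0,0,0],[0,0,0],[0,0,0],[0,0,0]], delta_rot=[[0,0,0],[0,0,0],[0,0,0],[0,0,0],[0,0,0]], grip=[-1,-0.5,-0.2,-0.05,-0.05])

```text
clock: 7.9
position: [588.8, -150.0, 68.6]
orientation: [0.0, 0.999, 0.043, 0.001]
wrist_force: [0.3, -0.2, -0.1]
width: 44.7
gripper_force: 0.0
```

Call:
arm_command(xyz=[[0,0,0],[0,0.001,0],[0,0.002,0],[0,0.003,0],[0,0.004,0]], delta_rot=[[0,0,0],[0,0,0],[0,0,0],[0,0,0],[0,0,0]], grip=[0.06,0.11,0.15,0.2,0.25])

```text
clock: 8.52
position: [589.5, -154.0, 69.5]
orientation: [-0.0, 0.999, 0.043, 0.001]
wrist_force: [-2.4, 0.8, 8.3]
width: 32.4
gripper_force: 12.4
```

Call:
arm_command(xyz=[[0,0.001,0],[0,0.002,0],[0,0.002,0],[0,0.002,0],[0,0.002,0]], delta_rot=[[0,0,0],[0,0,0],[0,0,0],[0,0,0],[0,0,0]], grip=[0.3,0.34,0.4,0.6,1])

```text
clock: 9.15
position: [590.0, -156.2, 70.1]
orientation: [0.0, 0.999, 0.043, 0.001]
wrist_force: [-2.4, 0.8, 10.2]
width: 26.6
gripper_force: 58.4
```

Call:
arm_command(xyz=[[0,0,0],[0,0,0],[0,0,0],[0,0,0],[0,0,0]], delta_rot=[[0,0,0],[0,0,0],[0,0,0],[0,0,0],[0,0,0]], grip=[1,1,1,1,1])

```text
clock: 9.78
position: [590.0, -156.2, 70.1]
orientation: [0.0, 0.999, 0.043, 0.001]
wrist_force: [-2.2, 0.6, 10.3]
width: 26.9
gripper_force: 58.4
```

```bash
python3 - <<'E'
from h import *
T=tool(); s=arm.read_state(); print(T.round(3),s["wrist_force"],s["width"],s["gripper_force"]); 
im=snap("wrist","w5.png"); sd=snap("side","s5.png")
out=np.zeros((420,800,3),np.uint8); out[:,:560]=im; out[:240,560:]=cv2.resize(sd[225:305,265:345],None,fx=3,fy=3); cv2.imwrite("pics/c5.png",out)
E
```

```text
[[ 9.96000e-01  8.50000e-02  2.00000e-03  5.89955e+02]
 [ 8.50000e-02 -9.96000e-01 -1.00000e-03 -1.56202e+02]
 [ 2.00000e-03  1.00000e-03 -1.00000e+00  7.00510e+01]
 [ 0.00000e+00  0.00000e+00  0.00000e+00  1.00000e+00]] [-2.17721537  0.64641089 10.3492661 ] 26.936932818865962 58.43479871749878
```

Call:
arm_command(xyz=[[0,0,-0.008],[0,0,-0.02],[0,0,-0.04],[0,0,-0.075],[0,0,-0.12]], delta_rot=[[0,0,0],[0,0,0],[0,0,0],[0,0,0],[0,0,0]], grip=[1,1,1,1,1])

```text
clock: 10.5
position: [587.7, -155.0, 187.9]
orientation: [-0.001, 0.999, 0.043, -0.001]
wrist_force: [0.9, -1.1, -0.2]
width: 26.7
gripper_force: 59.4
```

Call:
arm_command(xyz=[[0,0,-0.04],[0,0,-0.08],[0,0,-0.11],[0,0,-0.13],[0,0,-0.13]], delta_rot=[[0,0,0],[0,0,0],[0,0,0],[0,0,0],[0,0,0]], grip=[1,1,1,1,1])

```text
clock: 11.12
position: [589.8, -156.0, 320.2]
orientation: [0.0, 0.999, 0.043, 0.002]
wrist_force: [-0.2, -0.0, -1.5]
width: 26.7
gripper_force: 59.4
```

```bash
python3 - <<'E'
from h import *
T=tool(); np.save("Tw6.npy",T); s=arm.read_state(); print(T.round(3),s["wrist_force"],s["width"],s["q"].round(2)); 
im=snap("wrist","w6.png"); sd=snap("side","s6.png"); tp=snap("top","t6.png")
out=np.zeros((600,800,3),np.uint8); out[:330,:500]=cv2.resize(im[90:420],(500,330)) 
out[:330,500:]=cv2.resize(sd[100:320,180:380],(300,330))
out[335:600,:]=cv2.resize(tp[145:238,130:410],(800,265)); cv2.imwrite("pics/c6.png",out)
E
```

```text
[[ 9.96000e-01  8.50000e-02  4.00000e-03  5.89798e+02]
 [ 8.50000e-02 -9.96000e-01 -0.00000e+00 -1.55959e+02]
 [ 4.00000e-03  1.00000e-03 -1.00000e+00  3.20177e+02]
 [ 0.00000e+00  0.00000e+00  0.00000e+00  1.00000e+00]] [-0.20457059 -0.02345078 -1.53467025] 26.720836836155073 [-0.36  0.22  0.05  1.39  0.    2.69]
```

View pics/c6.png

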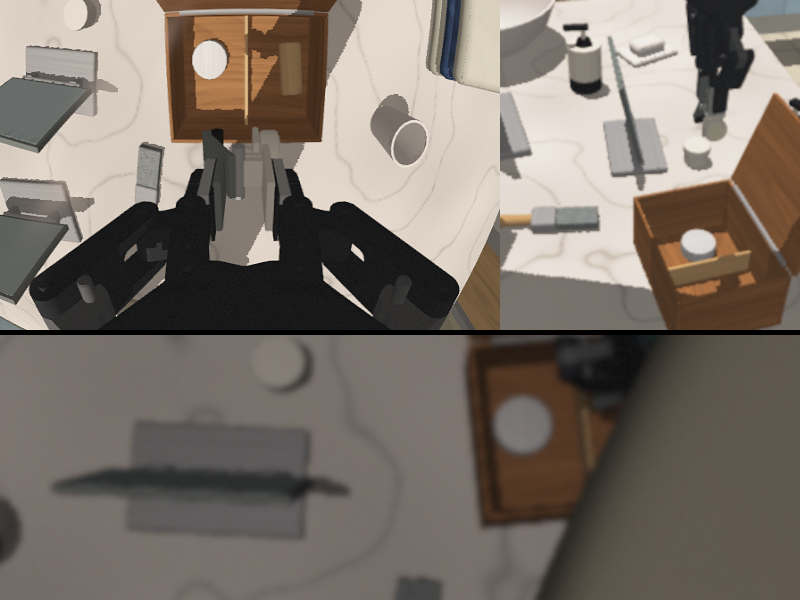

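Lamp is out in the gripper, case contents undisturbed, lid on its stop; small mirror at left. Now to the mirror for two wrist views.

```bash
python3 - <<'E'
from h import *
T=tool(); mx=np.array([np.cos(.063),-np.sin(.063),0])
P=pose([545,90,350],mx,[0,0,-1]); L=lerp(T,P,10); rows(T,L[:5]); rows(L[4],L[5:])
E
```

```text
{"xyz": [[-0.0022, -0.0248, -0.0033], [-0.0044, -0.0497, -0.0066], [-0.0067, -0.0745, -0.0099], [-0.0089, -0.0993, -0.0132], [-0.0111, -0.1242, -0.0165]], "rot": [[-0.0, 0.0, -0.142], [-0.001, 0.0, -0.285], [-0.001, 0.0, -0.427], [-0.001, 0.0, -0.569], [-0.001, 0.0, -0.711]]}
{"xyz": [[0.0145, -0.0203, -0.0033], [0.0291, -0.0405, -0.0067], [0.0436, -0.0608, -0.01], [0.0581, -0.081, -0.0133], [0.0726, -0.1013, -0.0167]], "rot": [[-0.0, 0.0, -0.142], [-0.001, 0.0, -0.285], [-0.001, 0.0, -0.427], [-0.001, 0.0, -0.569], [-0.001, 0.0, -0.711]]}
```

Call:
arm_command(xyz=[[-0.002,-0.025,-0.003],[-0.0044,-0.05,-0.0066],[-0.0067,-0.0745,-0.01],[-0.009,-0.099,-0.013],[-0.011,-0.124,-0.0165]], delta_rot=[[0,0,-0.142],[-0.001,0,-0.285],[-0.001,0,-0.427],[-0.001,0,-0.569],[-0.001,0,-0.711]], grip=[1,1,1,1,1])

```text
clock: 11.9
position: [566.3, -32.3, 332.6]
orientation: [-0.001, 0.921, 0.39, -0.001]
wrist_force: [0.1, 0.1, -0.9]
width: 26.9
gripper_force: 59.4
```

Call:
arm_command(xyz=[[0.0145,-0.02,-0.0033],[0.029,-0.0405,-0.0067],[0.0436,-0.061,-0.01],[0.058,-0.081,-0.0133],[0.0726,-0.101,-0.0167]], delta_rot=[[0,0,-0.142],[-0.001,0,-0.285],[-0.001,0,-0.427],[-0.001,0,-0.569],[-0.001,0,-0.711]], grip=[1,1,1,1,1])

```text
clock: 12.52
position: [544.9, 90.1, 349.3]
orientation: [-0.0, 0.728, 0.686, -0.001]
wrist_force: [-0.7, -0.4, -1.3]
width: 27.1
gripper_force: 59.4
```

Call:
arm_command(xyz=[[0,0,0],[0,0,0],[0,0,0],[0,0,0],[0,0,0]], delta_rot=[[0,0,0],[0,0,0],[0,0,0],[0,0,0],[0,0,0]], grip=[1,1,1,1,1])

```text
clock: 13.15
position: [546.1, 88.8, 351.0]
orientation: [0.001, 0.73, 0.684, 0.0]
wrist_force: [-0.5, 0.6, -0.7]
width: 26.9
gripper_force: 59.4
```

```bash
python3 - <<'E'
from h import *
T=tool(); np.save("Ta.npy",T); snap("wrist","wa.png"); print(T.round(3))
E
```

```text
[[ 6.40000e-02  9.98000e-01  1.00000e-03  5.46063e+02]
 [ 9.98000e-01 -6.40000e-02 -1.00000e-03  8.88370e+01]
 [-1.00000e-03  1.00000e-03 -1.00000e+00  3.51039e+02]
 [ 0.00000e+00  0.00000e+00  0.00000e+00  1.00000e+00]]
```

Call:
arm_command(xyz=[[0.03,0,0],[0.06,0,0],[0.08,0,0],[0.08,0,0],[0.08,0,0]], delta_rot=[[0,0,0],[0,0,0],[0,0,0],[0,0,0],[0,0,0]], grip=[1,1,1,1,1])

```text
clock: 13.82
position: [551.0, 168.7, 351.0]
orientation: [0.001, 0.729, 0.684, -0.0]
wrist_force: [0.4, 1.0, -0.2]
width: 26.8
gripper_force: 59.4
```

Call:
arm_command(xyz=[[0,0,0],[0,0,0],[0,0,0],[0,0,0],[0,0,0]], delta_rot=[[0,0,0],[0,0,0],[0,0,0],[0,0,0],[0,0,0]], grip=[1,1,1,1,1])

```text
clock: 14.45
position: [551.1, 169.0, 351.0]
orientation: [0.001, 0.729, 0.684, 0.0]
wrist_force: [-0.7, 0.2, -0.9]
width: 26.7
gripper_force: 59.4
```

```bash
python3 - <<'E'
from h import *
T=tool(); np.save("Tb.npy",T); b=snap("wrist","wb.png"); print(T.round(3), arm.read_state()["q"].round(2)); a=cv2.imread("pics/wa.png")
Ta=np.load("Ta.npy")
for z,x in ((12,565),(180,530)):
  for y in (80,170,260): print((x,y,z),proj("wrist",(x,y,z),Ta).round(),proj("wrist",(x,y,z),T).round())
def grid(c,x0,y0,k,s=20):
    for x in range(-(-x0//s)*s,x0+c.shape[1]//k,s): cv2.line(c,((x-x0)*k,0),((x-x0)*k,8),(0,0,255),1); cv2.putText(c,str(x),((x-x0)*k,18),0,.33,(0,0,255),1)
    for y in range(-(-y0//s)*s,y0+c.shape[0]//k,s): cv2.line(c,(0,(y-y0)*k),(8,(y-y0)*k),(0,0,255),1); cv2.putText(c,str(y),(9,(y-y0)*k),0,.33,(0,0,255),1)
out=np.hstack([cv2.resize(a,(400,300)),cv2.resize(b,(400,300))]); 
cv2.imwrite("pics/ab.png",out)
E
```

```text
[[ 6.40000e-02  9.98000e-01  1.00000e-03  5.51075e+02]
 [ 9.98000e-01 -6.40000e-02 -1.00000e-03  1.69040e+02]
 [-1.00000e-03  2.00000e-03 -1.00000e+00  3.51037e+02]
 [ 0.00000e+00  0.00000e+00  0.00000e+00  1.00000e+00]] [ 0.19  0.15  0.03  1.45 -0.    1.82]
(565, 80, 12) [287. 167.] [286. 219.]
(565, 170, 12) [283. 104.] [283. 160.]
(565, 260, 12) [279.  42.] [279.  97.]
(530, 80, 180) [257. 200.] [258. 275.]
(530, 170, 180) [249. 104.] [251. 191.]
(530, 260, 180) [243.   8.] [243.  93.]
```

```bash
python3 - <<'E'
import cv2,numpy as np
def crop(f,x0,y0):
    c=cv2.resize(cv2.imread(f)[y0:y0+240,x0:x0+160],(400,600),interpolation=cv2.INTER_CUBIC)
    for x in range(x0,x0+160,20): X=int((x-x0)*2.5); cv2.line(c,(X,0),(X,8),(0,0,255),1); cv2.putText(c,str(x),(X,18),0,.35,(0,0,255),1)
    for y in range(y0+20,y0+240,20): Y=int((y-y0)*2.5); cv2.line(c,(0,Y),(8,Y),(0,0,255),1); cv2.putText(c,str(y),(9,Y+4),0,.35,(0,0,255),1)
    return c
cv2.imwrite("pics/ab.png",np.hstack([crop("pics/wa.png",190,0),crop("pics/wb.png",190,60)]))
E
```

```text
(no output)
```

View pics/ab.png

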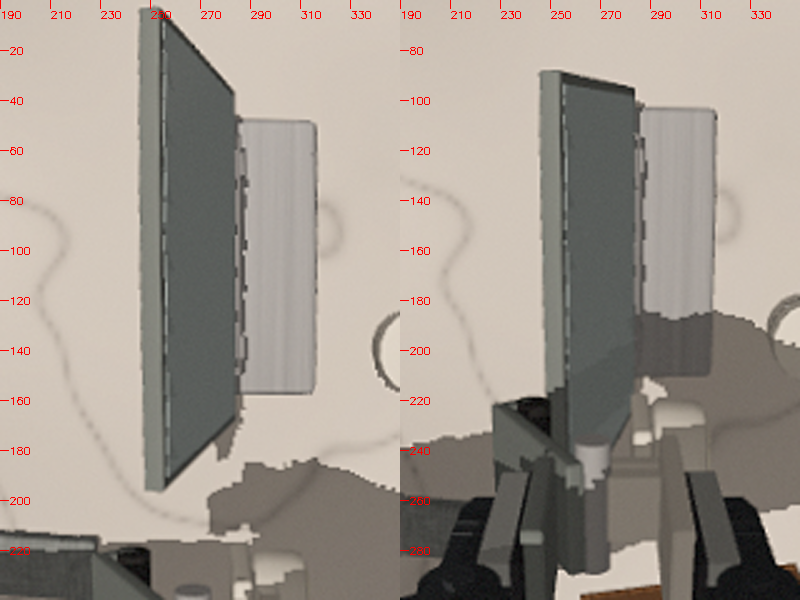

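A: top edge far end (246–254, 3), near end (248–255, 196), front bottom corners (284,38),(284,166), foot corners (316,49),(316,157). B: far end (246–254, 89), bottom (284,96), foot (316,103),(314,210). Fit the mirror.

```bash
cat > fit.py <<'E'
from h import *
from scipy.optimize import least_squares
A,B=np.load("Ta.npy"),np.load("Tb.npy")
O=[(A,'m',(-8,90,0),(245.6,3.2)),(A,'m',(0,90,0),(254.4,3.2)),(A,'m',(-8,-90,0),(248,196)),(A,'m',(0,-90,0),(255.2,196)),
(A,'m',(0,90,-150),(284,38)),(A,'m',(0,-90,-150),(284,166)),(A,'f',(50,80,12),(316.4,48.8)),(A,'f',(50,-80,12),(315.6,156.8)),
(B,'m',(-8,90,0),(246,88.8)),(B,'m',(0,90,0),(254.4,88.8)),(B,'m',(0,90,-150),(283.6,96)),(B,'f',(50,80,12),(316.4,103.2)),(B,'f',(50,-80,12),(314,210))]
def frames(p):
    Rz=Ro.from_euler('z',p[2]); Rm=Rz*Ro.from_euler('y',-p[3])
    h=np.array([p[0],p[1],32])+Rz.apply([p[4],0,0])
    return Rz.as_matrix(),np.array([p[0],p[1],0]),Rm.as_matrix(),h+Rm.apply([4,0,155])
def res(p):
    Rf,of,Rm,om=frames(p); return np.concatenate([proj("wrist",(Rm@np.array(X)+om if k=='m' else Rf@np.array(X)+of),T)-u for T,k,X,u in O])
if __name__=="__main__":
    s=least_squares(res,[565,170,-.06,.2,0],loss='soft_l1'); print(s.x.round(3)); print(res(s.x).reshape(-1,2).round(1).tolist()); print("top",frames(s.x)[3].round(1))
    np.save("mir.npy",s.x)
E
python3 fit.py
```

```text
[ 5.62403e+02  1.72125e+02 -6.10000e-02  2.07000e-01  6.16000e-01]
[[-0.0, -0.2], [-0.1, -1.1], [-0.4, 1.1], [0.7, 1.5], [-0.2, -1.5], [0.0, 2.5], [0.0, -0.9], [0.0, 1.8], [-0.3, -0.4], [0.0, -0.7], [0.4, -0.9], [-0.0, 0.1], [-0.0, 1.7]]
top [535.1 173.8 184.5]
```

```bash
cat > place.py <<'E'
from fit import *
def home(dx=0,dz=0,dy=0,off=(-0.5,5,29)):
    _,_,R,o=frames(np.load("mir.npy")); P=pose([0,0,0],R[:,0],-R[:,2]); P[:3,3]=o+R@np.array([dx,dy,dz])-P[:3,:3]@np.array(off); return P
E
python3 - <<'E'
from place import *
T=tool(); P=home(2.5,42); print(P.round(3)); rows(T,lerp(T,P,5))
E
```

```text
[[ 6.10000e-02  9.77000e-01  2.05000e-01  5.18106e+02]
 [ 9.98000e-01 -6.00000e-02 -1.30000e-02  1.75335e+02]
 [ 0.00000e+00  2.06000e-01 -9.79000e-01  2.53474e+02]
 [ 0.00000e+00  0.00000e+00  0.00000e+00  1.00000e+00]]
{"xyz": [[0.0008, -0.0067, 0.0195], [0.0017, -0.0134, 0.039], [0.0025, -0.0201, 0.0585], [0.0034, -0.0267, 0.078], [0.0042, -0.0334, 0.0975]], "rot": [[-0.041, 0.0, -0.0], [-0.082, 0.0, -0.001], [-0.123, 0.001, -0.001], [-0.165, 0.001, -0.002], [-0.206, 0.001, -0.002]]}
```

Call:
arm_command(xyz=[[0.001,-0.0067,0.0195],[0.0017,-0.0134,0.039],[0.0025,-0.02,0.0585],[0.0034,-0.0267,0.078],[0.0042,-0.0334,0.0975]], delta_rot=[[-0.041,0,0],[-0.082,0,-0.001],[-0.123,0.001,-0.001],[-0.165,0.001,-0.002],[-0.206,0.001,-0.002]], grip=[1,1,1,1,1])

```text
clock: 15.12
position: [517.8, 175.4, 253.0]
orientation: [0.076, 0.725, 0.681, 0.071]
wrist_force: [0.9, -0.4, -1.8]
width: 26.7
gripper_force: 59.4
```

Call:
arm_command(xyz=[[0,0,0],[0,0,0],[0,0,0],[0,0,0],[0,0,0]], delta_rot=[[0,0,0],[0,0,0],[0,0,0],[0,0,0],[0,0,0]], grip=[1,1,1,1,1])

```text
clock: 15.75
position: [518.7, 175.3, 253.9]
orientation: [0.076, 0.725, 0.681, 0.071]
wrist_force: [0.3, -0.3, -0.8]
width: 26.7
gripper_force: 59.5
```

```bash
python3 - <<'E'
from place import *
T=tool(); np.save("Tc.npy",T); st=arm.read_state(); print(st["clock"],st["wrist_force"].round(1)); w=snap("wrist","wc.png"); s=snap("side","sc.png"); t=snap("top","tc.png")
D=np.linalg.inv(home(2.5,42))@T; print(D[:3,3].round(2),Ro.from_matrix(D[:3,:3]).as_rotvec().round(4))
_,_,R,o=frames(np.load("mir.npy"))
def mark(im,x0,y0,k,n,X,c):
    u=(proj(n,X,T if n=="wrist" else None)-[x0,y0])*k; cv2.circle(im,tuple(int(v) for v in u),2,c,-1)
def crop(im,n,x0,y0,w,h,W,H):
    c=cv2.resize(im[y0:y0+h,x0:x0+w],(W,H),interpolation=cv2.INTER_CUBIC); k=W/w
    for y in (-90,0,90):
        for x in (0,-8): mark(c,x0,y0,k,n,o+R@np.array([x,y,0.]),(0,0,255))
    L=lambda p: (T@np.r_[np.array([-0.5,5,29.])+[p[1],p[0],-p[2]],1])[:3]
    for p in [(0,12,0),(0,-12,0),(0,12,-26),(9,12,42),(9,-12,42),(-19,12,34),(-19,-12,34),(16,0,1)]: mark(c,x0,y0,k,n,L(p),(0,255,0))
    return c
out=np.zeros((600,800,3),np.uint8)
out[:600,:480]=crop(w,"wrist",190,80,160,200,480,600)
out[:300,490:790]=crop(s,"side",200,80,100,100,300,300); out[305:600,490:785]=crop(t,"top",160,140,100,100,295,295)
cv2.imwrite("pics/cc.png",out)
E
```

```text
15.75 [ 0.3 -0.3 -0.8]
[ 0.04  0.68 -0.32] [-0.0009  0.0001  0.0007]
```

View pics/cc.png

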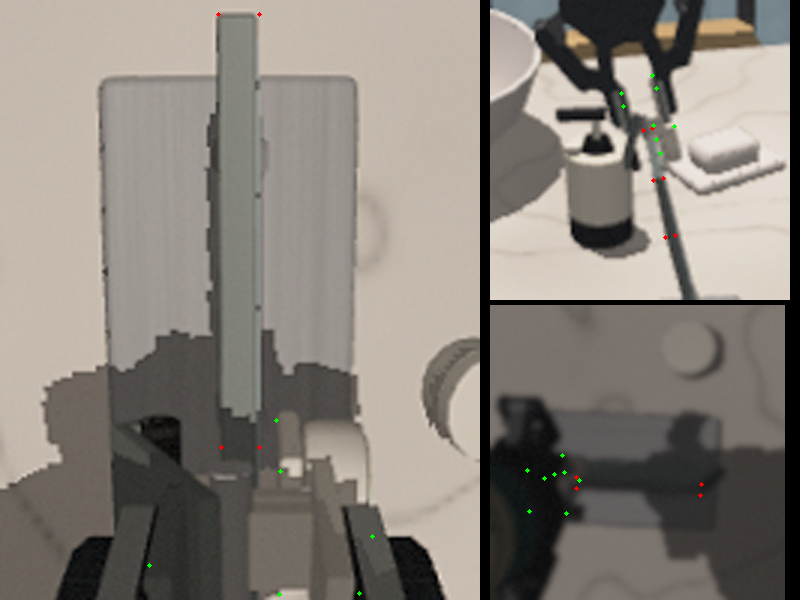

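```bash
python3 - <<'E'
from place import *
for f,o,k in (("Tb.npy",(190,60),2.5),("Tc.npy",(190,80),3)):
    T=np.load(f); L=lambda p: (T@np.r_[np.array([-0.5,5,29.])+[p[1],p[0],-p[2]],1])[:3]
    for n,p in [("roll",(-22,12,-20)),("rollr",(-18,12,-20)),("pin",(-8,12,9)),("fixtip",(0,12,-26)),("throat",(0,7,0)),("throatback",(-11,7,0)),("whitetop",(9,12,42)),("head",(16,0,1))]:
        print(f,n,((proj("wrist",L(p),T)-o)*k).round())
c=cv2.imread("pics/wc.png")[200:300,200:310]; cv2.imwrite("pics/cd.png",cv2.resize(cv2.convertScaleAbs(c,alpha=1.8,beta=15),(660,600),interpolation=cv2.INTER_CUBIC))
E
```

```text
Tb.npy roll [134. 409.]
Tb.npy rollr [152. 409.]
Tb.npy pin [194. 461.]
Tb.npy fixtip [231. 400.]
Tb.npy throat [234. 465.]
Tb.npy throatback [180. 465.]
Tb.npy whitetop [299. 545.]
Tb.npy head [310. 497.]
Tc.npy roll [161. 431.]
Tc.npy rollr [182. 431.]
Tc.npy pin [233. 493.]
Tc.npy fixtip [277. 420.]
Tc.npy throat [280. 498.]
Tc.npy throatback [216. 498.]
Tc.npy whitetop [359. 594.]
Tc.npy head [372. 537.]
```

View: glass is seen exactly edge-on (218–259 px), roll (160,435) behind it and fixed jaw tip (278,418) in front with ~3 mm clearance — as predicted. Descend.

Call:
arm_command(xyz=[[0,0,0.009],[0,0,0.018],[0,0,0.027],[0,0,0.034],[0,0,0.038]], delta_rot=[[0,0,0],[0,0,0],[0,0,0],[0,0,0],[0,0,0]], grip=[1,1,1,1,1])

```text
clock: 16.52
position: [525.8, 174.8, 215.4]
orientation: [0.075, 0.725, 0.681, 0.071]
wrist_force: [0.8, -0.4, -0.6]
width: 26.5
gripper_force: 59.5
```

Call:
arm_command(xyz=[[0,0,0],[0,-0.001,0],[0,-0.0015,0],[0,-0.002,0],[0,-0.002,0]], delta_rot=[[0,0,0],[0,0,0],[0,0,0],[0,0,0],[0,0,0]], grip=[1,1,1,1,1])

```text
clock: 17.15
position: [524.0, 175.0, 216.0]
orientation: [0.075, 0.725, 0.681, 0.071]
wrist_force: [0.3, 0.0, -1.4]
width: 26.7
gripper_force: 59.5
```

```bash
cat > st.py <<'E'
from place import *
T=tool(); s=arm.read_state(); D=np.linalg.inv(home(0,0))@T; print(s["clock"],"rel home (tool x,y=lampx,z)",D[:3,3].round(2),Ro.from_matrix(D[:3,:3]).as_rotvec().round(3),"F tool",(T[:3,:3].T@s["wrist_force"]).round(1),"M",s["moment"].round(2),"w",s["width"].round(1))
E
python3 st.py
```

```text
Traceback (most recent call last):
  File "st.py", line 2, in <module>
    T=tool(); s=arm.read_state(); D=np.linalg.inv(home(0,0))@T; print(s["clock"],"rel home (tool x,y=lampx,z)",D[:3,3].round(2),Ro.from_matrix(D[:3,:3]).as_rotvec().round(3),"F tool",(T[:3,:3].T@s["wrist_force"]).round(1),"M",s["moment"].round(2),"w",s["width"].round(1))
                                                                                                                                                                                                                                                           ^^^^^^^^^^^^^^^^
AttributeError: 'float' object has no attribute 'round'
```

Ease the fixed jaw onto the glass in small steps.

Call:
arm_command(xyz=[[0,-0.0005,0.001],[0,-0.0005,0.001],[0,-0.0005,0.001],[0,-0.0005,0.001],[0,-0.0005,0.001]], delta_rot=[[0,0,0],[0,0,0],[0,0,0],[0,0,0],[0,0,0]], grip=[1,1,1,1,1])

```text
clock: 17.77
position: [523.8, 174.9, 214.8]
orientation: [0.075, 0.725, 0.681, 0.071]
wrist_force: [0.2, 0.4, -1.2]
width: 26.7
gripper_force: 59.5
```

```bash
sed -i 's/s\["width"\].round(1)/round(s["width"],1)/' st.py; python3 st.py
```

```text
17.775 rel home (tool x,y=lampx,z) [-0.04  0.09 -3.01] [-0.    -0.     0.001] F tool [ 0.4 -0.   1.2] M [-0.03  0.23 -0.06] w 26.7
```

Call:
arm_command(xyz=[[0,-0.0005,0],[0,-0.0005,0],[0,-0.0005,0],[0,-0.0005,0],[0,-0.0005,0]], delta_rot=[[0,0,0],[0,0,0],[0,0,0],[0,0,0],[0,0,0]], grip=[1,1,1,1,1])

```text
clock: 18.4
position: [523.4, 175.0, 214.8]
orientation: [0.076, 0.725, 0.681, 0.071]
wrist_force: [0.5, -0.7, 0.4]
width: 26.6
gripper_force: 59.5
```

```bash
python3 st.py
```

```text
18.4 rel home (tool x,y=lampx,z) [-0.   -0.29 -3.06] [-0.001 -0.     0.   ] F tool [-0.6  0.6 -0.3] M [ 0.    0.   -0.01] w 26.6
```

Call:
arm_command(xyz=[[0,-0.0006,0],[0,-0.0006,0],[0,-0.0006,0],[0,-0.0006,0],[0,-0.0006,0]], delta_rot=[[0,0,0],[0,0,0],[0,0,0],[0,0,0],[0,0,0]], grip=[1,1,1,1,1])

```text
clock: 19.02
position: [523.2, 175.0, 214.9]
orientation: [0.076, 0.725, 0.681, 0.071]
wrist_force: [4.0, -0.3, -2.2]
width: 26.8
gripper_force: 59.6
```

```bash
python3 st.py
```

```text
19.025 rel home (tool x,y=lampx,z) [ 0.02 -0.42 -3.19] [-0.002 -0.     0.001] F tool [-0.1  3.5  3. ] M [-0.05 -0.68  0.01] w 26.8
```

Call:
arm_command(xyz=[[0,-0.0006,0],[0,-0.0006,0],[0,-0.0006,0],[0,-0.0006,0],[0,-0.0006,0]], delta_rot=[[0,0,0],[0,0,0],[0,0,0],[0,0,0],[0,0,0]], grip=[1,1,1,1,1])

```text
clock: 19.65
position: [522.8, 175.1, 214.8]
orientation: [0.076, 0.725, 0.681, 0.071]
wrist_force: [5.1, -0.3, -2.2]
width: 26.7
gripper_force: 59.6
```

```bash
python3 st.py; python3 - <<'E'
from h import *
F=[]
for i in range(6):
    optics.get_image("top"); T=tool(); s=arm.read_state(); F.append(np.r_[T[:3,:3].T@s["wrist_force"],s["moment"]])
print(np.mean(F,0).round(2),np.std(F,0).round(2))
E
```

```text
19.65 rel home (tool x,y=lampx,z) [ 0.02 -0.87 -3.23] [-0.002 -0.     0.001] F tool [-0.   4.6  3.2] M [-0.16 -0.84 -0.  ] w 26.7
[-0.29  4.4   2.62 -0.1  -0.88  0.01] [0.45 0.25 0.5  0.01 0.01 0.03]
```

Contact found. Ease back to a light touch and press home.

Call:
arm_command(xyz=[[0,0.0004,0],[0,0.0004,0.001],[0,0.0004,0.002],[0,0.0004,0.0025],[0,0.0004,0.003]], delta_rot=[[0,0,0],[0,0,0],[0,0,0],[0,0,0],[0,0,0]], grip=[1,1,1,1,1])

```text
clock: 20.58
position: [523.5, 175.1, 212.0]
orientation: [0.076, 0.725, 0.681, 0.071]
wrist_force: [5.1, -0.5, 2.9]
width: 26.8
gripper_force: 60.0
```

```bash
python3 st.py
```

```text
20.575 rel home (tool x,y=lampx,z) [ 0.14 -0.78 -0.27] [-0.001  0.     0.   ] F tool [-0.2  5.6 -1.8] M [-0.04 -0.79  0.03] w 26.8
```

Call:
arm_command(xyz=[[0,0,0.0004],[0,0,0.0007],[0,0,0.001],[0,0,0.001],[0,0,0.001]], delta_rot=[[0,0,0],[0,0,0],[0,0,0],[0,0,0],[0,0,0]], grip=[1,1,1,1,1])

```text
clock: 21.2
position: [523.5, 175.1, 211.8]
orientation: [0.076, 0.725, 0.681, 0.071]
wrist_force: [1.0, -0.1, 7.4]
width: 27.1
gripper_force: 60.7
```

```bash
python3 st.py
```

```text
21.2 rel home (tool x,y=lampx,z) [ 0.12 -0.78 -0.07] [-0.001  0.     0.   ] F tool [-0.   2.5 -7.1] M [-0.12 -0.35  0.02] w 27.1
```

Throat seated (7 N along the glass, 2.5 N jaw contact). Ease the tails off, following the white tail.

Call:
arm_command(xyz=[[0,0,0],[0,-0.0008,0.0002],[0,-0.0015,0.0004],[0,-0.0022,0.0006],[0,-0.0028,0.0008]], delta_rot=[[0,0,0],[0,0,0],[0,0,0],[0,0,0],[0,0,0]], grip=[0.36,0.33,0.3,0.26,0.23])

```text
clock: 21.82
position: [521.3, 175.2, 209.6]
orientation: [0.076, 0.725, 0.681, 0.071]
wrist_force: [4.6, 0.2, 4.3]
width: 32.8
gripper_force: 9.0
```

```bash
python3 st.py
```

```text
21.825 rel home (tool x,y=lampx,z) [ 0.05 -3.43  1.55] [-0.002 -0.     0.001] F tool [ 0.4  5.3 -3.2] M [-0.11 -1.04  0.03] w 32.8
```

Call:
arm_command(xyz=[[0,-0.0004,0.0001],[0,-0.0009,0.0003],[0,-0.0009,0.0003],[0,-0.0009,0.0003],[0,-0.0009,0.0003]], delta_rot=[[0,0,0],[0,0,0],[0,0,0],[0,0,0],[0,0,0]], grip=[0.18,0.12,0.06,0,-0.1])

```text
clock: 22.45
position: [518.5, 175.0, 207.6]
orientation: [0.075, 0.725, 0.682, 0.07]
wrist_force: [0.2, 0.3, -0.4]
width: 46.7
gripper_force: 0.0
```

```bash
python3 st.py
```

```text
22.45 rel home (tool x,y=lampx,z) [-0.26 -6.53  2.99] [ 0.003 -0.001  0.   ] F tool [0.3 0.  0.5] M [ 0.01  0.23 -0.02] w 46.7
```

Call:
arm_command(xyz=[[0,0,0],[0,0,0],[0,0,0],[0,0,0],[0,0,0]], delta_rot=[[0,0,0],[0,0,0],[0,0,0],[0,0,0],[0,0,0]], grip=[-0.4,-0.6,-0.6,-0.6,-0.6])

```text
clock: 23.08
position: [519.9, 175.2, 208.8]
orientation: [0.075, 0.725, 0.681, 0.071]
wrist_force: [0.3, -0.3, 0.6]
width: 68.4
gripper_force: 0.0
```

```bash
python3 st.py; python3 - <<'E'
from h import *
np.save("Td.npy",tool())
for n in("wrist","side","top"): snap(n,n[0]+"d.png")
E
```

```text
23.075 rel home (tool x,y=lampx,z) [-0.02 -4.91  2.05] [-0. -0.  0.] F tool [-0.2  0.4 -0.5] M [0.01 0.18 0.01] w 68.4
```

Call:
arm_command(xyz=[[0,0,0],[0,0,-0.02],[0,0,-0.05],[0,0,-0.09],[0,0,-0.13]], delta_rot=[[0,0,0],[0,0,0],[0,0,0],[0,0,0],[0,0,0]], grip=[-0.8,-0.8,-0.8,-0.8,-0.8])

```text
clock: 23.85
position: [492.7, 176.8, 337.0]
orientation: [0.075, 0.725, 0.681, 0.071]
wrist_force: [0.3, 1.2, -0.3]
width: 76.7
gripper_force: 0.0
```

Call:
arm_command(xyz=[[-0.04,0,0],[-0.07,0,0],[-0.07,0,0],[-0.07,0,0],[-0.07,0,0]], delta_rot=[[0,0,0],[0,0,0],[0,0,0],[0,0,0],[0,0,0]], grip=[-0.8,-0.8,-0.8,-0.8,-0.8])

```text
clock: 24.48
position: [488.9, 107.7, 335.8]
orientation: [0.075, 0.724, 0.682, 0.071]
wrist_force: [0.1, 0.6, 0.3]
width: 76.8
gripper_force: 0.0
```

```bash
python3 - <<'E'
from place import *
T=tool(); np.save("Te.npy",T); print(T[:3,3].round(1)); w=snap("wrist","we.png"); s=snap("side","se.png"); t=snap("top","te.png")
_,_,R,o=frames(np.load("mir.npy"))
def crop(im,n,x0,y0,wd,h,k):
    c=cv2.resize(im[y0:y0+h,x0:x0+wd],None,fx=k,fy=k,interpolation=cv2.INTER_CUBIC)
    def m(p,col):
        u=(proj(n,o+R@np.array(p,float),T if n=="wrist" else None)-[x0,y0])*k; cv2.circle(c,tuple(int(v) for v in u),2,col,-1)
    for y in(-90,90):
        for x in(0,-8): m((x,y,0),(0,0,255))
    for p in [(9,12,42),(9,-12,42),(16,0,1),(0,12,0),(0,-12,0),(9,12,0),(9,-12,0)]: m(p,(0,255,0))
    return c
u=proj("wrist",o,T); print(u)
x0,y0=int(u[0]-65),max(0,int(u[1]-125))
out=np.zeros((600,800,3),np.uint8); a=crop(w,"wrist",x0,y0,130,min(200,420-y0),3); out[:a.shape[0],:390]=a
out[:400,395:795]=crop(s,"side",215,90,100,100,4); b=crop(t,"top",140,145,130,65,3); out[402:597,395:785]=b
cv2.imwrite("pics/ce.png",out)
E
```

```text
[488.9 107.7 335.8]
[285.43580289 116.35594708]
```

View pics/ce.png

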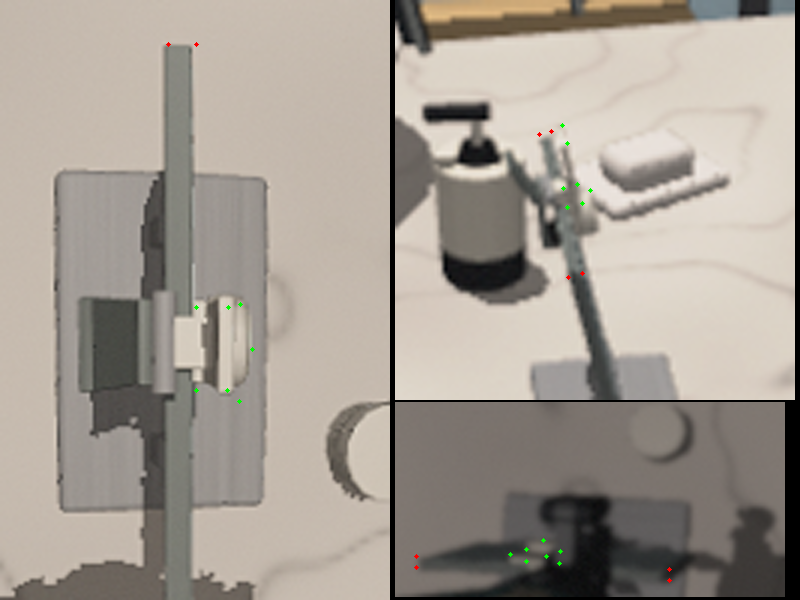

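The lamp grips the glass at about the middle, in line with it and with its head on the front side. The gripper is clear and the neighbouring things are unmoved. Handing in.

```bash
python3 -c "
from workcell import arm
print(arm.finish_job())"
```

```text
the job is handed in; nothing more can be done
None
```

I opened the case to its lid stop and clipped the lamp at about the middle of the smaller mirror's top edge, head on the front side. I handed the job in at about 24.5 s. The last picture shows the lamp in line with the glass, the mirror's top about 1 mm further back than measured (roughly 0.01 rad) and nothing else disturbed. Full seating I judged from the contact forces, not from a picture.

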